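Zero-calibrate the counting scale through its recessed port

TASK

Zero-calibrate the counting scale: first lift the green wax pattern off the weighing pan with a light grip, since soft wax dents easily, and stand it upright in the blue tray beside the others, setting it down rather than dropping it. Then, with the pan empty, take the orange-handled probe out of the tool block, reach its tip down through the yellow-ringed hole in the scale's deck and press the red calibration button at the bottom, firmly enough to hold it down but without forcing it. Finish like that, still gripping the probe with the button held down, and leave all other things where they are.

Things in the scene. Friction and masses are not known exactly. Their poses are not given: they have to be found in the camera images.
- wax_mid (a point): green wax pattern standing upright: bored round body 38 mm diameter, 52 mm tall, two 12 mm wide ears along its own x reaching 30 mm from the axis; about 50 g, on the pan. This point is the centre of its body, 26 mm above its underside, z up. Fingers fit only on the two sides along its own y (38 mm wide). A grip over 20 N, or pressing it on the tray with over 25 N, mars the wax; 5 to 10 N of grip is plenty
- pan_mid (a point): stainless weighing pan of the scale, 186 mm (x) by 220 mm (y) by 6 mm; this point is the centre of its upper face, 84 mm above the table, axes as those of the scale. The pan does not move
- scale: bench counting scale, white housing 280 mm (x) by 250 mm (y), fixed on the table; origin on the table under its centre; its front with the sloping blue display panel faces its own -x. Its flat deck is 60 mm above the table; the display panel rises to 88 mm and the pan to 84 mm
- port (a point): calibration port in the scale's deck, at its -x, +y corner, by the spirit level and a black rubber plug: vertical round hole 12 mm in diameter with a flat yellow ring (23 mm outside, 1 mm high). This point is the centre of its mouth at deck level, z up. The top of the red button inside is 16 mm below this point, 22 mm when fully down
- cal_top (a point): centre of the top of the red button, 10.4 mm in diameter, at the bottom of the port; it moves straight down
- cal (a joint): travel of the red button in m: 0 = up, 0.006 = fully down against its stop; spring force 1 N at the start of the travel, 5 N fully down; the switch closes at 0.004. It breaks if pushed with more than about 25 N
- probe_grip (a point): probe standing upright in one of the block's three holes: orange round handle 12 mm in diameter, 103 mm long, its lower end resting on the block's top; below it a steel pin 5 mm in diameter, 62 mm long, round nose; about 35 g. This point is the middle of the handle, 113.5 mm above the tip, 51.5 mm above the block's top; z points away from the tip
- probe_tip (a point): tip of the probe's pin (lowest point)
- block: wooden tool block 150 mm (x) by 55 mm (y) by 70 mm, fixed on the table, origin on the table under its centre; three vertical through holes 8 mm in diameter in a row along its x axis, at -50, 0 and 50 mm, each holding one tool 165 mm long. Its top is 70 mm above the table; the pin reaches 62 mm into it
- tray: shallow blue tray, 200 mm (x) by 240 mm (y) by 40 mm, walls and floor 4 mm thick, fixed on the table; origin on the table under its centre. Two patterns stand in its +y half
- tray_free (a point): middle of the free part of the tray's floor (on the floor, 4 mm above the table), 50 mm from the tray's centre towards its -y side; axes as the tray's
- wax_b: bystander in the tray: green wax pattern standing upright: bored round body 38 mm diameter, 52 mm tall, two 12 mm wide ears along its own x reaching 30 mm from the axis, origin at its underside
- wax_c: bystander in the tray: a pattern like wax_b
- wax_d: bystander on the table behind the tray: a pattern like wax_b
- knife: bystander: black-handled wax knife in the tool block, of the probe's size; origin at its lower tip
- pick: bystander: blue-handled pick in the tool block, of the probe's size; origin at its lower tip
- jar: bystander: open glass 68 mm in diameter and 100 mm tall behind the tool block, origin at its underside
There are look-alikes about, which are no part of the job. Leave any pink look-alike of the part that bears wax_mid alone.

How it is judged:
By the outcome, as a careful person would: the job done as asked, in the order asked, and still so for the second after the job is handed in, while the arm keeps its last pose, push and grip.
It also fails if it takes over 58 s, if anything falls off the work surface, if the arm or the gripper's body presses on something with over 40 N, if the wrist force passes 120 N, or if a joint passes its speed limit or range.

ROBOT

A 7-joint arm with a two-finger parallel gripper is mounted at the origin on the work surface. World frame = base frame: x ahead of the robot, y to its left, z up, the work surface at z = 0. Lengths are in mm, angles in rad, forces in N, time in s.
With the tool pointing down it reaches from about 400 to 900 mm from the base axis. Payload 5.6 kg.
Tool frame: the origin (TCP) lies midway between the tips of the shut fingers; the grasp point (between the pads) lies 19 mm behind it (r.grip_point_offset is the z of the grasp point in the tool frame, in mm); z points along the fingers, y is the line along which they close (so a half turn about z gives the same grasp; the last joint's range is limited). The gripper opens to 92 mm and grips with 3 to 60 N. Pads are 20 mm wide; open, the fingers measure 128 mm over their backs; the gripper's body (75 mm by 189 mm) begins 69 mm behind the grasp point.
Start: joints at [-1.295, 0.468, -0.012, 1.603, 0.006, 1.071, -0.056], TCP at [203.769, 617.242, 214.592] pointing down, gripper open.
Joint ranges: [-2.53, 2.53], [-0.31, 2.02], [-1.57, 1.55], [0.28, 2.44], [-1.29, 4.43], [0.15, 1.84], [-2.92, 2.92]. Speed limits (rad/s): [2.57, 2.57, 3.14, 3.14, 3.14, 3.14, 3.14].

INTERFACE

Orientations are given as [roll, pitch, yaw] about the fixed x, y, z axes, in that order (R = Rz(yaw) Ry(pitch) Rx(roll)).
In Python, from cell import r gives the robot as it stands.
- The arm moves only by the tool arm_command, never from a script. Its argument "moves" is text: rows parted by semicolons, each of 7 numbers parted by spaces: the closure, from 0 (fully open) to 1 (shut), then the shift along the tool's x, y, z in mm, then the turn, a rotation vector about the tool's x, y, z in degrees. In form: gripper dx dy dz rx ry rz; .... A call has exactly 10 rows; each row shifts and turns the commanded pose from where the row before left it, along the tool's axes as they then stand; what a row does not reach is not made up. A row lasts 1/10 s, in which the tool goes at most 50 mm and 8.59 degrees, less where a joint would pass 70% of its speed; a pose out of reach is approached as far as the arm can. A call with a gripper value outside its range is refused whole. The fingers move at their own pace and stop on an object; the grip force is fixed at half the most. Time passes only in rows, so rows that do not move let the fingers close, or fill a call up. It gives the time, the measured TCP pose, the force, the opening and the grip force at its end, in the units of the state.
- r.read_state(): the state, without advancing time (a new reading comes with each control period).
- r.read_camera(name): name is "scene" or "top" or "wrist"; returns (picture, depth): 420x560x3 uint8, red, green, blue; 420x560 float32, mm along the optical axis (not along the pixel's ray), 0 where there is no reading.
- r.camera_params(name): a dict with "mtx" (3x3 intrinsics, pixels), "eye" and "orientation" of the camera in the world. Camera axes: x right, y down, z forward; pixel columns grow to the right and rows downward; lengths in mm; the calibration is good to about 2 mm. A picture is of the moment at which its call begins: read the wrist's pose just before it. camera_params takes no time and is no camera call; for the wrist camera it gives the pose at the moment of the call.
- r.hand_in(): hands the job in; it is judged then, once.
The state is a dict: "t": time; "joint_positions": joint angles; "joint_velocities": joint speeds; "effort": joint torques, N m; "position": TCP position; "tool_rot": TCP orientation; "force": force on the tool from outside, world axes, zero at the start; "torque": the same for the moment, N m; "grip_width": finger opening in mm; "finger_force": force on a finger pad.
Only numpy, scipy, OpenCV 4.12 (cv2) and the standard library are available. Lean on these libraries where they do the work, as an engineer would, in place of code of your own. Each camera call takes 0.05 s, during which the arm holds its last target. There are 200 camera calls.

## Working session

There is one attempt and no reset: what is moved stays moved. The work goes in short steps, Python scripts to look and compute and a tool call to move; the robot and the scene stay as the last step left them, time stands still between calls to the robot, and variables do not carry over. Pictures are saved under pics/ and viewed, at most 10 in all, crops included, and the job is handed in when it is done.

Besides the shell and the picture viewer there is one more tool, called after "Call:" as a command line: name --argument value ..., lists and objects as JSON in quotes. arm_command: Moves the arm, as the interface text tells. Its arguments: {"type":"object","properties":{"moves":{"type":"string"}},"required":["moves"]}

```bash
mkdir -p pics
cat > h.py <<'E'
import numpy as np, cv2
from scipy.spatial.transform import Rotation as R
from cell import r
def snap(n,f=None):
    p=r.camera_params(n); im,d=r.read_camera(n)
    if f: cv2.imwrite('pics/'+f,im[:,:,::-1])
    return im,d,p
def rot(o):
    o=np.array(o,float)
    if o.shape==(3,3): return o
    return R.from_euler('xyz',o).as_matrix() if o.size==3 else R.from_quat(o).as_matrix()
def pt(u,v,d,p,z=None):
    K=np.array(p['mtx']); ray=rot(p['orientation'])@np.linalg.inv(K)@np.array([u,v,1.]); e=np.array(p['eye'])
    s=(z-e[2])/ray[2] if z is not None else d[int(v),int(u)]
    return e+s*ray
E
python3 - <<'E'
from h import *
for n in('scene','top'):
    im,d,p=snap(n,n+'0.png'); print(n,p)
    np.savez(n+'0.npz',im=im,d=d)
print(r.read_state())
E
```

```text
scene {'mtx': array([[403.73603828,   0.        , 283.07110008],
       [  0.        , 403.73603828, 213.07051416],
       [  0.        ,   0.        ,   1.        ]]), 'eye': array([1162.85188998, -330.24126812,  715.14397305]), 'orientation': array([-2.28782294e+00,  2.11526626e-03,  1.03767573e+00])}
top {'mtx': array([[469.21535468,   0.        , 276.66626752],
       [  0.        , 469.21535468, 206.14187621],
       [  0.        ,   0.        ,   1.        ]]), 'eye': array([ 464.80070862,   20.57069291, 1351.3581655 ]), 'orientation': array([-3.06250853,  0.01336703, -1.59318572])}
{'t': 0.1, 'joint_positions': array([-1.29499351,  0.46827099, -0.01162754,  1.60351566,  0.00600737,
        1.07138377, -0.0562916 ]), 'joint_velocities': array([-9.01976302e-05, -1.53105886e-03,  1.05675062e-04, -3.05970493e-03,
        1.79925438e-03, -1.80083861e-03,  2.28093426e-03]), 'effort': array([ 7.19687778e-04, -5.21645594e+01, -1.26312583e-02, -2.44364780e+01,
       -5.68465807e-02,  1.42051649e-02,  7.30767374e-05]), 'position': array([203.61988517, 616.7439024 , 213.75393656]), 'tool_rot': array([-3.14005329e+00,  1.08050695e-04,  2.82275939e+00]), 'force': array([ 0.13793321, -0.23001553, -0.32910309]), 'torque': array([-0.00394466,  0.01066608,  0.01776505]), 'finger_force': 0.0, 'grip_width': 92.00879809003003}
```

View pics/top0.png

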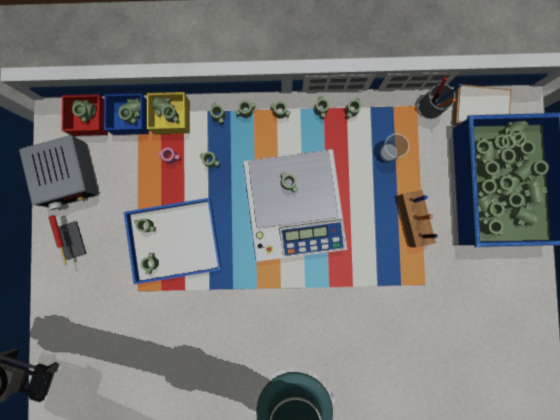

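View pics/scene0.png

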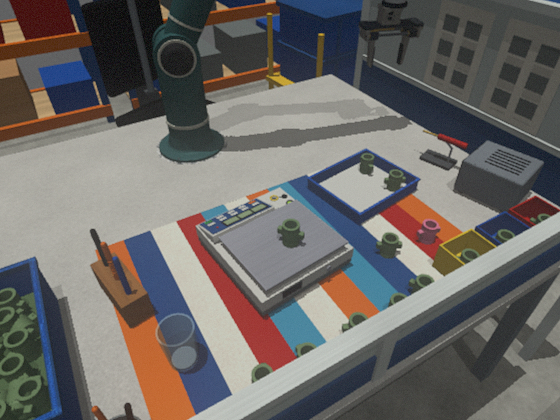

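Top view: the green pattern on the pan is at (289,182). The tray is around (172,241), with its free half on the right. The block is near (417,218), with blue, orange and black tools at (420,198), (424,217) and (430,236). The port area is near (264,243). I'll enlarge a crop to confirm.

Run:
```python
from h import *
im=np.load('top0.npz')['im'];d=np.load('top0.npz')['d'];p=r.camera_params('top')
a=cv2.resize(im[145:265,240:350],None,fx=4.5,fy=4.5,interpolation=2)
b=cv2.resize(im[185:251,395:445],None,fx=5,fy=5,interpolation=2)
c=np.zeros((540,495+250,3),np.uint8);c[:,:495]=a;c[:330,495:745]=b
cv2.imwrite('pics/c1.png',c[:,:,::-1])
for n,(u,v,z) in dict(wax=(289,183,136),lvl=(260,235,60),plug=(261,246,60),ring=(268,249,60),orange=(431,216,173),free=(195,238,4),panc=(296,190,84),t1=(126,208,40),t2=(212,200,40),t3=(218,272,40),t4=(132,281,40)).items():
    print(n,pt(u,v,d,p).round(),pt(u,v,d,p,z).round())
```

```text
wax [628.   0.  82.] [621.   1. 136.]
lvl [489.  83.  60.] [489.  83.  60.]
plug [459.  81.  63.] [459.  81.  60.]
ring [450.  63.  34.] [450.  62.  60.]
orange [ 525. -351.  175.] [ 525. -352.  173.]
free [486. 273.   4.] [486. 273.   4.]
panc [ 465.   21. 1351.] [608. -18.  84.]
t1 [577. 475.  -4.] [574. 460.  40.]
t2 [594. 223.   4.] [591. 217.  40.]
t3 [387. 208.   4.] [389. 203.  40.]
t4 [367. 456.  -1.] [370. 443.  40.]
```

View pics/c1.png

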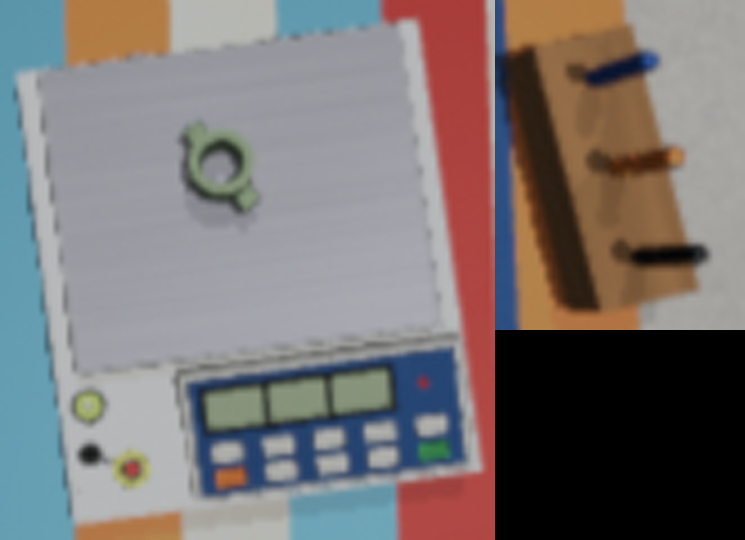

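Confirmed in the crop:
- **Port candidates:** spirit level (260,235), black plug (260,246) and yellow ring with red inside (269,249). The ring is the port.
- **Tools:** blue (426,197), orange (431,216) and black (436,236) at their tops. The orange middle one is the probe.
- **Wax:** centre (289,181), with ears along a world yaw of about 37°.

I'll swing the arm over the pan.

Call:
arm_command --moves "0 -48 0 0 0 0 4.2;0 -48 0 0 0 0 4.2;0 -48 0 0 0 0 4.2;0 -48 0 0 0 0 4.2;0 -48 0 0 0 0 4.2;0 -48 0 0 0 0 4.2;0 -48 0 0 0 0 4.2;0 -48 0 0 0 0 4.2;0 -48 0 0 0 0 4.2;0 -48 0 0 0 0 4.2"

```text
t: 1.1
position: [578.8, 332.0, 214.1]
tool_rot: [-3.141, 0.0, 2.087]
force: [1.2, 0.4, 0.5]
grip_width: 92.2
finger_force: 0.0
```

Call:
arm_command --moves "0 -48 0 0 0 0 4.2;0 -48 0 0 0 0 4.2;0 -48 0 0 0 0 4.2;0 -48 0 0 0 0 4.2;0 -48 0 0 0 0 4.2;0 -48 0 0 0 0 4.2;0 -24 0 0 0 0 5;0 0 0 0 0 0 8;0 0 0 0 0 0 8;0 0 0 0 0 0 8"

```text
t: 2.1
position: [673.5, 39.5, 214.1]
tool_rot: [-3.141, 0.0, 1.137]
force: [0.5, 0.3, -0.5]
grip_width: 92.1
finger_force: 0.0
```

```bash
cat >> h.py <<'E'
def delta(t,yaw=None):
    s=r.read_state(); M=rot(s['tool_rot']); y=np.degrees(np.arctan2(M[1,0],M[0,0]))
    print('pos',s['position'].round(1),'yaw',y.round(1),'tilt',M[:,2].round(3),'q7',s['joint_positions'][6].round(2),'F',s['force'].round(1),'w',round(s['grip_width'],1),'ff',round(s['finger_force'],1),'t',s['t'])
    print('tool delta',(M.T@(np.array(t)-s['position'])).round(1), 'rz', None if yaw is None else round((y-yaw+180)%360-180,1))
E
python3 - <<'E'
from h import *
im,d,p=snap('wrist','w1.png');np.savez('w1.npz',im=im,d=d); print(p)
delta([622,1,214],37)
np.save('w1p.npy',p,allow_pickle=True)
E
```

```text
{'mtx': array([[300.4346095 ,   0.        , 280.61782954],
       [  0.        , 300.4346095 , 208.16067745],
       [  0.        ,   0.        ,   1.        ]]), 'eye': array([705.16200806, 105.58588477, 384.70794353]), 'orientation': array([ 2.87824899e+00,  4.15005663e-04, -4.33774087e-01])}
pos [673.6  39.8 214. ] yaw 64.9 tilt [-0.001 -0.    -1.   ] q7 -0.31 F [-0.8  0.7  0.2] w 91.8 ff 0.0 t 2.15
tool delta [-57.  -30.2   0. ] rz 27.9
```

View pics/w1.png

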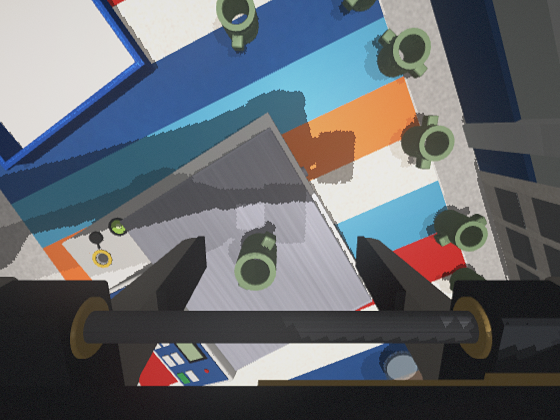

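The wrist view shows the wax mouth centre at (255,270), one ear at (264,240), and the port ring at (102,258).

Run:
```python
from h import *
p=np.load('w1p.npy',allow_pickle=True).item();d=np.load('w1.npz')['d']
print('wax',pt(255,270,d,p,136).round(1),'ear',pt(265,240,d,p,110).round(1),'ring',pt(102,258,d,p,61).round(1),'rim front',pt(255,287,d,p).round(1),pt(236,270,d,p).round(1))
pt0=r.camera_params('top')
print('top: wax',pt(288.9,181.2,None,pt0,136).round(1),'ring',pt(269.1,249.2,None,pt0,61).round(1))
# green mask rim points from depth
im=np.load('w1.npz')['im']; hsv=cv2.cvtColor(im,cv2.COLOR_RGB2HSV)
P=[pt(u,v,d,p) for v in range(220,300) for u in range(225,290) if 35<hsv[v,u,0]<70 and hsv[v,u,1]>50]
P=np.array(P); rim=P[(P[:,2]>131)&(P[:,2]<142)]; (c,rad)=cv2.minEnclosingCircle(rim[:,:2].astype(np.float32)); print(len(rim),c,rad)
for lo,hi in((88,100),(100,112),(112,124)):
  Q=P[(P[:,2]>lo)&(P[:,2]<hi)];rr=np.linalg.norm(Q[:,:2]-c,axis=1);e=Q[rr>23]; 
  if len(e): m=e.mean(0)-[*c,0];print(lo,len(e),m,np.degrees(np.arctan2(m[1],m[0])))
```

```text
wax [631.3   1.8 136. ] ear [646.6  15.7 110. ] ring [453.6  59.4  61. ] rim front [624.4 -12.7 138.1] [616.    9.4 136.9]
top: wax [626.    1.3 136. ] ring [449.6  58.9  61. ]
604 (630.5361938476562, 0.44983768463134766) 19.342994689941406
112 54 [ 17.67676982  13.34544666 120.34153591] 37.05174222009355
```

Call:
arm_command --moves "0 0 0 0 0 0 7;0 0 0 0 0 0 7;0 0 0 0 0 0 7;0 0 0 0 0 0 6.9;0 -29 2.4 0 0 0 0;0 -29 2.4 0 0 0 0;0 0 0 20 0 0 0;0 0 0 20 0 0 0;0 0 0 10 0 0 0;0 0 0 0 0 0 0"

```text
t: 3.15
position: [629.8, 1.0, 163.0]
tool_rot: [-3.14, 0.003, 0.658]
force: [1.1, 0.3, 0.3]
grip_width: 91.8
finger_force: 0.0
```

Run:
```python
from h import *
delta([630,1,93],37)
im,d,p=snap('wrist','w2.png');np.savez('w2.npz',im=im,d=d)
hsv=cv2.cvtColor(im,cv2.COLOR_RGB2HSV)
P=np.array([pt(u,v,d,p) for v in range(0,420) for u in range(0,560) if 35<hsv[v,u,0]<70 and hsv[v,u,1]>50])
P=P[np.linalg.norm(P[:,:2]-[630,1],axis=1)<45]
rim=P[(P[:,2]>132)&(P[:,2]<141)]; print(len(P),len(rim),cv2.minEnclosingCircle(rim[:,:2].astype(np.float32)))
```

```text
pos [629.8   1.  163. ] yaw 37.7 tilt [-0.003 -0.    -1.   ] q7 -0.65 F [1.1 0.3 0.3] w 91.8 ff 0.0 t 3.15
tool delta [ 0.4  0.2 70. ] rz 0.7
687 479 ((630.0768432617188, 0.9771544933319092), 19.291702270507812)
```

View pics/w2.png

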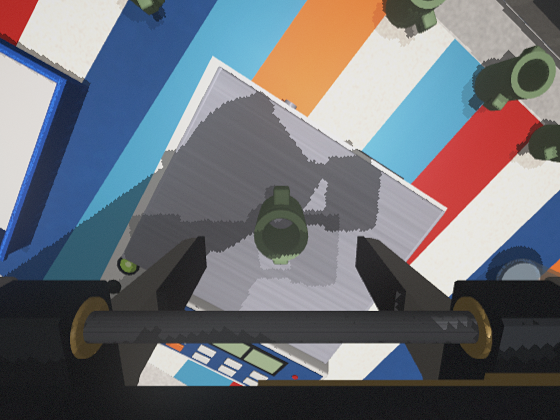

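The wax is centred between the fingers at (281,228), with its ears along tool x, so the alignment is good. I'll go down and begin closing gently.

Call:
arm_command --moves "0 0 0 15 0 0 0;0 0 0 20 0 0 0;0 0 0 15 0 0 0;0.2 0 0 10 0 0 0;0.3 0 0 7 0 0 0;0.4 0 0 3 0 0 0;0.45 0 0 0 0 0 0;0.5 0 0 0 0 0 0;0.53 0 0 0 0 0 0;0.55 0 0 0 0 0 0"

```text
t: 4.2
position: [631.2, 0.7, 95.1]
tool_rot: [3.141, -0.001, 0.657]
force: [-0.7, -0.3, 0.0]
grip_width: 41.3
finger_force: 0.0
```

Call:
arm_command --moves "0.56 0 0 0 0 0 0;0.565 0 0 0 0 0 0;0.57 0 0 0 0 0 0;0.575 0 0 0 0 0 0;0.58 0 0 0 0 0 0;0.585 0 0 0 0 0 0;0.588 0 0 0 0 0 0;0.59 0 0 0 0 0 0;0.59 0 0 0 0 0 0;0.59 0 0 0 0 0 0"

```text
t: 5.2
position: [630.9, 0.7, 94.6]
tool_rot: [3.141, -0.0, 0.657]
force: [-0.1, 0.5, 0.6]
grip_width: 37.6
finger_force: 9.6
```

Contact is at 9.6 N, which is a light grip. Lifting gently and checking.

Call:
arm_command --moves "0.59 0 0 -2 0 0 0;0.59 0 0 -4 0 0 0;0.59 0 0 -8 0 0 0;0.59 0 0 -14 0 0 0;0.59 0 0 -18 0 0 0;0.59 0 0 -18 0 0 0;0.59 0 0 -14 0 0 0;0.59 0 0 -8 0 0 0;0.59 0 0 -4 0 0 0;0.59 0 0 0 0 0 0"

```text
t: 6.2
position: [630.9, 0.8, 185.0]
tool_rot: [3.141, -0.001, 0.657]
force: [0.5, -0.8, -0.5]
grip_width: 38.0
finger_force: 9.6
```

Call:
arm_command --moves "0.59 1.8 -10 0 0 0 -1;0.59 3.7 -20 0 0 0 0;0.59 5.5 -30 0 0 0 0;0.59 7.4 -40 0 0 0 0;0.59 7.4 -40 0 0 0 0;0.59 7.4 -40 0 0 0 0;0.59 7.4 -40 0 0 0 0;0.59 7.4 -40 0 0 0 0;0.59 5.5 -30 0 0 0 0;0.59 3.7 -20 0 0 0 0"

```text
t: 7.2
position: [479.3, 281.6, 183.7]
tool_rot: [-3.14, 0.002, 0.679]
force: [0.1, -1.1, -0.6]
grip_width: 38.0
finger_force: 9.6
```

Call:
arm_command --moves "0.59 0 0 0 0 0 -2;0.59 0 0 0 0 0 -4;0.59 0 0 0 0 0 -6;0.59 0 0 0 0 0 -6;0.59 0 0 0 0 0 -5;0.59 0 0 0 0 0 -4;0.59 0 0 0 0 0 -2;0.59 0 0 0 0 0 0;0.59 0 0 0 0 0 0;0.59 0 0 0 0 0 0"

```text
t: 8.2
position: [481.8, 278.7, 184.3]
tool_rot: [-3.141, 0.0, 1.18]
force: [0.1, -1.0, -0.9]
grip_width: 37.6
finger_force: 9.6
```

Run:
```python
from h import *
delta([487,281,60],67)
im,d,p=snap('wrist','w3.png');np.savez('w3.npz',im=im,d=d); np.save('w3p.npy',p,allow_pickle=True)
s=r.read_state()
```

```text
pos [481.8 278.7 184.3] yaw 67.6 tilt [-0. -0. -1.] q7 -0.78 F [ 0.1 -1.  -0.9] w 37.6 ff 9.6 t 8.2
tool delta [  4.2   3.9 124.3] rz 0.6
```

View pics/w3.png

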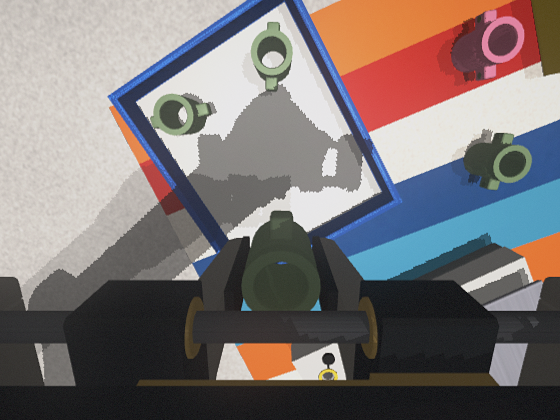

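The wax is held upright at (281,265). The tray's outer corners are at (110,97) and (402,201), with the two other patterns at (272,55) and (177,115).

Run:
```python
from h import *
p=np.load('w3p.npy',allow_pickle=True).item();d=np.load('w3.npz')['d']
a=pt(110,97,d,p,40);b=pt(402,201,d,p,40);e=(b-a);print(a.round(),b.round(),np.linalg.norm(e),'centre',((a+b)/2).round(1))
print('b,c',pt(272,55,d,p,56).round(),pt(172,112,d,p,56).round())
yv=np.array([-.0745,.997]);print('free',((a+b)/2)[:2]-50*yv)
delta([*(((a+b)/2)[:2]-50*yv),60])
```

```text
[366. 437.  40.] [602. 225.  40.] 317.494005120677 centre [484.  330.9  40. ]
b,c [527. 407.  56.] [421. 398.  56.]
free [487.73172916 281.06707289]
pos [481.9 278.7 184.4] yaw 67.6 tilt [-0. -0. -1.] q7 -0.78 F [ 1.3 -0.5  0.2] w 37.8 ff 9.6 t 8.25
tool delta [  4.5   4.5 124.4] rz None
```

Call:
arm_command --moves "0.59 2 2 5 0 0 0;0.59 2 2 15 0 0 0;0.59 0 0 22 0 0 0;0.59 0 0 26 0 0 0;0.59 0 0 26 0 0 0;0.59 0 0 24 0 0 0;0.59 0 0 20 0 0 0;0.59 0 0 14 0 0 0;0.59 0 0 8 0 0 0;0.59 0 0 3 0 0 0"

```text
t: 9.25
position: [487.2, 280.5, 20.6]
tool_rot: [-3.141, 0.001, 1.18]
force: [0.6, -0.1, 0.2]
grip_width: 37.9
finger_force: 9.6
```

Call:
arm_command --moves "0.59 0 0 2 0 0 0;0.59 0 0 0.8 0 0 0;0.59 0 0 0.6 0 0 0;0.59 0 0 0.6 0 0 0;0.59 0 0 0.4 0 0 0;0.59 0 0 0.4 0 0 0;0.59 0 0 0 0 0 0;0.59 0 0 0 0 0 0;0.59 0 0 0 0 0 0;0.59 0 0 0 0 0 0"

```text
t: 10.25
position: [487.4, 280.9, 16.8]
tool_rot: [3.142, -0.0, 1.18]
force: [-0.0, 0.5, -1.4]
grip_width: 37.7
finger_force: 9.6
```

Call:
arm_command --moves "0.59 0 0 0.4 0 0 0;0.59 0 0 0.4 0 0 0;0.59 0 0 0.4 0 0 0;0.59 0 0 0.2 0 0 0;0.59 0 0 0.2 0 0 0;0.59 0 0 0 0 0 0;0.59 0 0 0 0 0 0;0.59 0 0 0 0 0 0;0.59 0 0 0 0 0 0;0.59 0 0 0 0 0 0"

```text
t: 11.25
position: [487.4, 280.8, 15.2]
tool_rot: [3.142, -0.0, 1.18]
force: [0.3, -0.3, -0.9]
grip_width: 37.8
finger_force: 9.6
```

Run:
```python
from h import *
f=[]
for i in range(4): r.read_camera('top'); f.append(r.read_state()['force'])
print(np.mean(f,0)); delta([487,281,14.6])
```

```text
[ 0.39414207 -0.33814639 -0.2779671 ]
pos [487.4 280.8  15.2] yaw 67.6 tilt [ 0.  0. -1.] q7 -0.64 F [ 0.3 -0.  -0.4] w 37.9 ff 9.6 t 11.45
tool delta [ 0.  -0.4  0.6] rz None
```

Call:
arm_command --moves "0.59 0 0 0.2 0 0 0;0.59 0 0 0.2 0 0 0;0.59 0 0 0.2 0 0 0;0.59 0 0 0.1 0 0 0;0.59 0 0 0.1 0 0 0;0.59 0 0 0 0 0 0;0.59 0 0 0 0 0 0;0.59 0 0 0 0 0 0;0.59 0 0 0 0 0 0;0.59 0 0 0 0 0 0"

```text
t: 12.45
position: [487.4, 280.8, 14.5]
tool_rot: [-3.142, -0.0, 1.18]
force: [-1.3, 0.3, 3.5]
grip_width: 37.3
finger_force: 9.6
```

Run:
```python
from h import *
f=[]
for i in range(4): r.read_camera('top'); f.append(r.read_state()['force'])
print(np.mean(f,0)); delta([487,281,14.6])
```

```text
[-1.67852773 -0.45931172  4.41038291]
pos [487.4 280.9  14.5] yaw 67.6 tilt [ 0.  0. -1.] q7 -0.64 F [-1.5 -0.7  4.3] w 37.8 ff 9.6 t 12.65
tool delta [-0.  -0.4 -0.1] rz None
```

It's down on the floor at about 4 N. Opening slowly and rising.

Call:
arm_command --moves "0.58 0 0 0 0 0 0;0.57 0 0 0 0 0 0;0.55 0 0 0 0 0 0;0.5 0 0 0 0 0 0;0.45 0 0 0 0 0 0;0.4 0 0 0 0 0 0;0.35 0 0 0 0 0 0;0.33 0 0 -5 0 0 0;0.33 0 0 -15 0 0 0;0.33 0 0 -25 0 0 0"

```text
t: 13.65
position: [486.7, 280.2, 59.7]
tool_rot: [-3.141, 0.002, 1.18]
force: [-0.5, 0.4, 0.5]
grip_width: 61.8
finger_force: 0.0
```

Call:
arm_command --moves "0.33 0 0 -40 0 0 0;0.33 0 0 -45 0 0 0;0.33 0 0 -45 0 0 0;0.33 0 0 -45 0 0 0;0.33 0 0 -30 0 0 0;0.33 0 0 0 0 0 0;0.33 0 0 0 0 0 0;0.33 0 0 0 0 0 0;0.33 0 0 0 0 0 0;0.33 0 0 0 0 0 0"

```text
t: 14.65
position: [486.9, 280.5, 263.3]
tool_rot: [-3.141, 0.002, 1.18]
force: [-0.6, 0.1, -0.3]
grip_width: 61.7
finger_force: 0.0
```

Run:
```python
from h import *
delta([527,-351,260])
im,d,p=snap('wrist','w4.png');np.savez('w4.npz',im=im,d=d)
im2,d2,p2=snap('top')
cv2.imwrite('pics/top4.png',np.hstack([cv2.resize(im,None,fx=.7,fy=.7,interpolation=3),cv2.resize(im2[150:297,120:320],(400,294))])[:,:,::-1])
```

```text
pos [486.9 280.5 263.3] yaw 67.6 tilt [-0.001 -0.002 -1.   ] q7 -0.82 F [-0.6  0.1 -0.3] w 61.7 ff 0.0 t 14.65
tool delta [-568.6  277.5    4.2] rz None
```

View pics/top4.png

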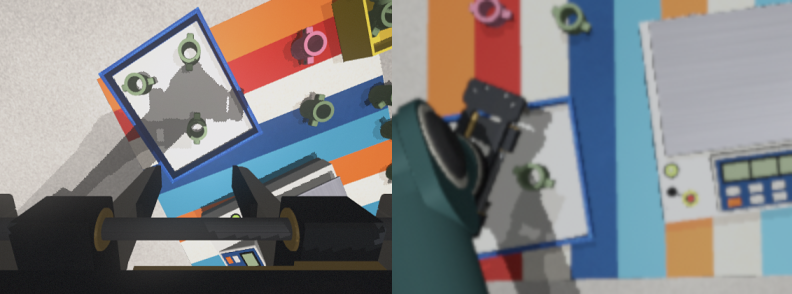

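The wax is standing upright in the free half of the tray, with the patterns beside it untouched. Next is the probe.

Call:
arm_command --moves "0.33 -22 10.5 0 0 0 0;0.33 -43 21 0 0 0 0;0.33 -43 21 0 0 0 0;0.33 -43 21 0 0 0 0;0.33 -43 21 0 0 0 0;0.33 -43 21 0 0 0 0;0.33 -43 21 0 0 0 0;0.33 -43 21 0 0 0 0;0.33 -43 21 0 0 0 0;0.33 -43 21 0 0 0 0"

```text
t: 15.75
position: [516.0, -175.1, 264.4]
tool_rot: [3.142, -0.0, 1.181]
force: [0.9, 0.8, 0.6]
grip_width: 61.7
finger_force: 0.0
```

Call:
arm_command --moves "0.33 -43 21 0 0 0 0;0.33 -43 21 0 0 0 0;0.33 -43 21 0 0 0 0;0.33 -31 14 0 0 0 8;0.33 0 0 0 0 0 8;0.33 0 0 0 0 0 8;0.33 0 0 0 0 0 8;0.33 0 0 0 0 0 8;0.33 0 0 0 0 0 8;0.33 0 0 0 0 0 7.6"

```text
t: 16.75
position: [526.4, -350.5, 263.9]
tool_rot: [-3.141, 0.001, 0.204]
force: [-0.4, -0.3, -0.0]
grip_width: 61.8
finger_force: 0.0
```

Run:
```python
from h import *
delta([527,-351,140],12)
im,d,p=snap('wrist','w5.png');np.savez('w5.npz',im=im,d=d);np.save('w5p.npy',p,allow_pickle=True)
```

```text
pos [ 526.4 -350.5  263.9] yaw 11.7 tilt [-0.001  0.    -1.   ] q7 -0.41 F [-0.4 -0.3 -0. ] w 61.8 ff 0.0 t 16.75
tool delta [  0.5   0.6 123.9] rz -0.3
```

View pics/w5.png

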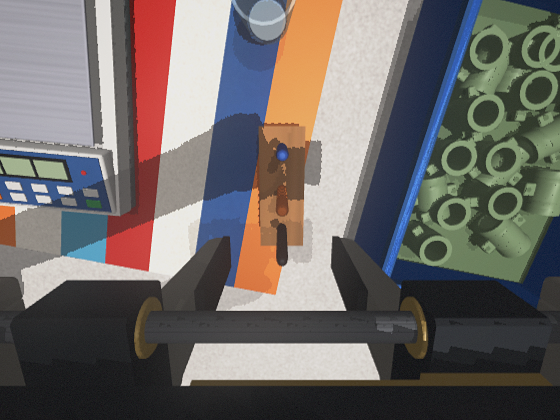

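Candidates by handle top in the wrist view are blue (282,154), orange (282,209) and black (282,260). The orange middle one is the probe.

Run:
```python
from h import *
p=np.load('w5p.npy',allow_pickle=True).item();z=np.load('w5.npz');d,im=z['d'],z['im']
for u,v in((282,154),(282,209),(282,260)): q=pt(u,v,d,p,173);print(q.round(1),pt(u,v,d,p).round(1));
hsv=cv2.cvtColor(im,cv2.COLOR_RGB2HSV)
P=np.array([pt(u,v,d,p) for v in range(185,225) for u in range(270,295)])
T=P[(P[:,2]>165)&(P[:,2]<182)];print(len(T),T.mean(0).round(1),np.ptp(T,0).round(1))
print('ring etc',d[209,282])
q=pt(282,209,d,p,173);delta([q[0],q[1],105],12)
```

```text
[ 577.4 -341.6  173. ] [ 577.4 -341.6  173.4]
[ 529.4 -351.6  173. ] [ 529.8 -351.5  174.8]
[ 480.4 -361.8  173. ] [ 481.  -361.7  174.4]
135 [ 528.4 -351.4  171.7] [11.5 11.  10.1]
ring etc 269.2446
pos [ 526.5 -350.5  263.8] yaw 11.5 tilt [-0.001 -0.    -1.   ] q7 -0.41 F [0.2 0.4 0.1] w 61.5 ff 0.0 t 16.8
tool delta [  2.7   1.7 158.8] rz -0.5
```

Call:
arm_command --moves "0.33 1.1 0.8 10 0 0 0;0.33 1.1 0.8 20 0 0 0;0.33 0 0 25 0 0 0;0.33 0 0 25 0 0 0;0.33 0 0 25 0 0 0;0.33 0 0 22 0 0 0;0.33 0 0 16 0 0 0;0.4 0 0 10 0 0 0;0.5 0 0 6 0 0 0;0.6 0 0 0 0 0 0"

```text
t: 17.8
position: [528.9, -351.7, 105.0]
tool_rot: [-3.141, 0.0, 0.21]
force: [0.4, -0.9, 0.9]
grip_width: 41.1
finger_force: 0.0
```

Call:
arm_command --moves "0.7 0 0 0 0 0 0;0.76 0 0 0 0 0 0;0.8 0 0 0 0 0 0;0.83 0 0 0 0 0 0;0.86 0 0 0 0 0 0;0.88 0 0 0 0 0 0;0.9 0 0 0 0 0 0;0.95 0 0 0 0 0 0;1 0 0 0 0 0 0;1 0 0 0 0 0 0"

```text
t: 18.8
position: [529.1, -351.7, 105.5]
tool_rot: [3.142, -0.0, 0.21]
force: [-0.8, -0.4, 2.9]
grip_width: 11.4
finger_force: 30.0
```

Run:
```python
from h import *
delta([528.8,-351.4,105],12)
```

```text
pos [ 529.1 -351.7  105.5] yaw 12.0 tilt [ 0.  0. -1.] q7 -0.29 F [-0.8 -0.4  2.9] w 11.4 ff 30.0 t 18.8
tool delta [-0.2 -0.4  0.5] rz 0.0
```

Call:
arm_command --moves "1 0 0 -3 0 0 0;1 0 0 -8 0 0 0;1 0 0 -14 0 0 0;1 0 0 -20 0 0 0;1 0 0 -22 0 0 0;1 0 0 -22 0 0 0;1 0 0 -20 0 0 0;1 0 0 -14 0 0 0;1 0 0 -8 0 0 0;1 0 0 -4 0 0 0"

```text
t: 19.8
position: [529.1, -351.8, 241.2]
tool_rot: [3.141, -0.001, 0.21]
force: [-0.2, 0.3, -0.6]
grip_width: 11.6
finger_force: 30.0
```

Call:
arm_command --moves "1 1 -15 0 0 0 0;1 1 -30 0 0 0 0;1 1 -45 0 0 0 0;1 1.2 -48 0 0 0 0;1 1.2 -48 0 0 0 0;1 1.1 -48 0 0 0 0;1 1 -48 0 0 0 0;1 1 -48 0 0 0 0;1 1 -48 0 0 0 0;1 1 -40 0 0 0 0"

```text
t: 20.8
position: [450.8, 61.9, 240.0]
tool_rot: [-3.141, 0.001, 0.212]
force: [0.4, 0.0, 1.0]
grip_width: 11.5
finger_force: 30.0
```

Call:
arm_command --moves "1 0 0 5 0 0 0;1 0 0 10 0 0 0;1 0 0 15 0 0 0;1 0 0 12 0 0 0;1 0 0 6 0 0 0;1 0 0 2 0 0 0;1 0 0 0 0 0 0;1 0 0 0 0 0 0;1 0 0 0 0 0 0;1 0 0 0 0 0 0"

```text
t: 21.8
position: [452.4, 59.5, 190.7]
tool_rot: [-3.141, -0.001, 0.21]
force: [-0.3, 0.9, -0.4]
grip_width: 11.5
finger_force: 30.0
```

Run:
```python
from h import *
delta([452.5,59,190],12)
im,d,p=snap('wrist');np.savez('w6.npz',im=im,d=d);np.save('w6p.npy',p,allow_pickle=True)
im2,d2,p2=snap('scene');np.savez('s6.npz',im=im2,d=d2)
K=np.array(p['mtx']);M=rot(p['orientation']);s=r.read_state()
for q in([*s['position'][:2],s['position'][2]-97.5],[452.5,59,60]):
    c=M.T@(np.array(q)-p['eye']);print('proj wrist',(K@c/c[2])[:2].round())
    c=rot(p2['orientation']).T@(np.array(q)-p2['eye']);print('proj scene',(np.array(p2['mtx'])@c/c[2])[:2].round())
a=cv2.resize(im[140:290,210:350],None,fx=3.5,fy=3.5,interpolation=2);b=cv2.resize(im2[140:245,240:310],None,fx=4,fy=4,interpolation=2)
c=np.zeros((525,490+280,3),np.uint8);c[:,:490]=a;c[:420,490:]=b;cv2.imwrite('pics/c6.png',c[:,:,::-1])
```

```text
pos [452.4  59.5 190.7] yaw 12.0 tilt [ 0.001  0.001 -1.   ] q7 -1.19 F [-0.3  0.9 -0.4] w 11.5 ff 30.0 t 21.8
tool delta [0.  0.5 0.7] rz 0.0
proj wrist [280. 210.]
proj scene [274. 188.]
proj wrist [281. 201.]
proj scene [274. 198.]
```

View pics/c6.png

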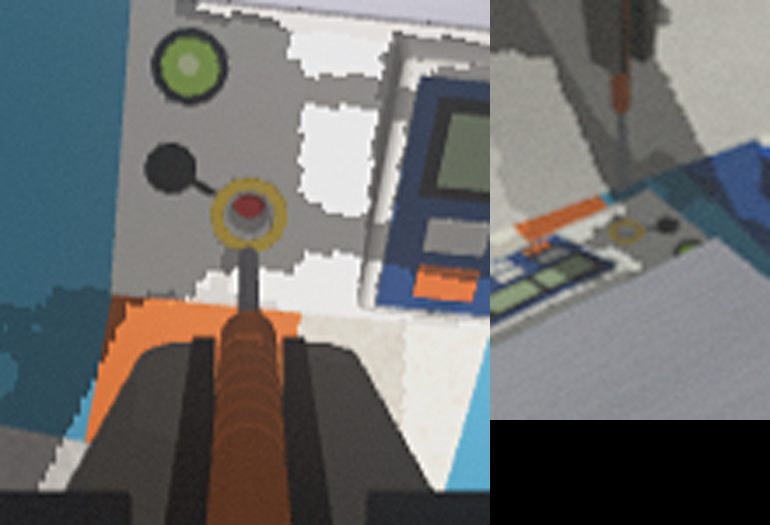

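In the wrist crop, the ring centre at pixel (281,201) and the pin tip at (281,211) match the projections of the port at (452.5, 59) and of the tip. The scene view agrees. Lowering into the hole.

Call:
arm_command --moves "1 0 0.5 4 0 0 0;1 0 0 8 0 0 0;1 0 0 10 0 0 0;1 0 0 10 0 0 0;1 0 0 7 0 0 0;1 0 0 4 0 0 0;1 0 0 3 0 0 0;1 0 0 0 0 0 0;1 0 0 0 0 0 0;1 0 0 0 0 0 0"

```text
t: 22.9
position: [452.5, 58.9, 144.7]
tool_rot: [-3.141, -0.001, 0.21]
force: [-0.3, 0.0, -0.7]
grip_width: 11.5
finger_force: 30.0
```

Call:
arm_command --moves "1 0 0 1 0 0 0;1 0 0 1 0 0 0;1 0 0 1 0 0 0;1 0 0 1 0 0 0;1 0 0 1 0 0 0;1 0 0 0 0 0 0;1 0 0 0 0 0 0;1 0 0 0 0 0 0;1 0 0 0 0 0 0;1 0 0 0 0 0 0"

```text
t: 23.9
position: [452.3, 58.8, 139.4]
tool_rot: [-3.142, -0.0, 0.21]
force: [0.5, 0.6, 1.7]
grip_width: 11.7
finger_force: 30.0
```

Call:
arm_command --moves "1 0 0 1 0 0 0;1 0 0 0.5 0 0 0;1 0 0 0.5 0 0 0;1 0 0 0.5 0 0 0;1 0 0 0.5 0 0 0;1 0 0 0 0 0 0;1 0 0 0 0 0 0;1 0 0 0 0 0 0;1 0 0 0 0 0 0;1 0 0 0 0 0 0"

```text
t: 24.9
position: [452.3, 58.8, 136.4]
tool_rot: [-3.142, -0.0, 0.21]
force: [-0.9, 0.7, 3.7]
grip_width: 11.2
finger_force: 30.0
```

Run:
```python
from h import *
f=[]
for i in range(6): r.read_camera('top'); f.append(r.read_state()['force'])
print(np.mean(f,0)); delta([452.5,59,136])
```

```text
[0.15635551 0.30302135 3.52845553]
pos [452.3  58.8 136.4] yaw 12.0 tilt [ 0.  0. -1.] q7 -1.08 F [0.6 0.6 3.9] w 11.4 ff 30.0 t 25.2
tool delta [ 0.2 -0.1  0.4] rz None
```

Call:
arm_command --moves "1 0 0 0.4 0 0 0;1 0 0 0.4 0 0 0;1 0 0 0.3 0 0 0;1 0 0 0.2 0 0 0;1 0 0 0 0 0 0;1 0 0 0 0 0 0;1 0 0 0 0 0 0;1 0 0 0 0 0 0;1 0 0 0 0 0 0;1 0 0 0 0 0 0"

```text
t: 26.2
position: [452.3, 58.8, 135.1]
tool_rot: [3.142, -0.0, 0.21]
force: [-0.5, 0.4, 4.9]
grip_width: 11.5
finger_force: 30.0
```

Run:
```python
from h import *
f=[]
for i in range(6): r.read_camera('top'); f.append(r.read_state()['force'])
print(np.mean(f,0)); delta([452.5,59,136])
```

```text
[0.22336382 0.67739578 4.57305343]
pos [452.3  58.8 135.1] yaw 12.0 tilt [ 0.  0. -1.] q7 -1.08 F [-0.1  0.5  4.2] w 11.6 ff 30.0 t 26.5
tool delta [ 0.2 -0.1 -0.9] rz None
```

The force is about 4.9 N including the probe's weight, so travel is about 5.8 mm. That is well past the switch point and far below breaking.

```bash
python3 -c "
from h import *
print(r.hand_in())"
```

```text
the job is handed in; nothing more can be done
None
```

The job is handed in at about 26.5 s of the 58 s allowed: the green wax stands upright in the blue tray (gripped at 9.6 N, set down at about 4 N), and the arm is still gripping the probe and holding the red button down at about 4.9 N, roughly 5.8 mm of travel worked out from the force.

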